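# Drop the mixing ball into the wide paint jar

## Robot

A 7-joint arm with a two-finger parallel gripper is mounted at the origin on the work surface. World frame = base frame: x ahead of the robot, y to its left, z up, the work surface at z = 0. Lengths are in mm, angles in rad, forces in N, time in s.
With the tool pointing down it reaches from about 425 to 875 mm from the base axis. Payload 4.7 kg.
Tool frame: the origin (TCP) lies at the very end of the fingers, on their centre line; the grasp point (between the pads) lies 19 mm behind it; z points along the fingers, y is the line along which they close (so a half turn about z gives the same grasp; the last joint's range is limited). The gripper opens to 85 mm and grips with 20 to 120 N. Pads are 22 mm wide; open, the fingers measure 114 mm over their backs; the gripper's body (76 mm by 85 mm) begins 54 mm behind the grasp point. The pads swing forward as they close: fully open they stand 13 mm farther back than shut.
Start: joints at [-1.15, 0.321, -0.07, 1.45, 0.023, 1.371, -0.057], TCP at [257.215, 596.963, 231.349] pointing down, gripper open.
Joint ranges: [-2.86, 2.86], [-0.3, 2.09], [-1.38, 1.24], [0.06, 2.45], [-1.56, 4.7], [0.09, 2.05], [-2.69, 2.69]. Speed limits (rad/s): [2.57, 2.57, 3.14, 3.14, 3.14, 3.14, 3.14].

## Interface

Orientations are given as a unit quaternion [w, x, y, z].
In Python, from plant import ctrl, cams gives the robot as it stands. The module is installed in compiled form; this text tells all that it offers.
- The arm moves only by the tool servo_tool, never from a script. Its argument "motion" is a list of rows, each a list of 3 entries, a list of its own where there are three numbers: the opening, from 0 (shut) to 1 (fully open), then the shift along the tool's x, y, z in mm, then the turn about the tool's z in rad. A call has 1 to 8 rows; each row shifts and turns the commanded pose from where the row before left it, along the tool's axes as they then stand; what a row does not reach is not made up. A row lasts 1/8 s, in which the tool goes at most 62.5 mm and 10.7 degrees, less where a joint would pass 70% of its speed; a pose out of reach is approached as far as the arm can. A call with a gripper value outside its range is refused whole. The fingers move at their own pace and stop on an object; the grip force is fixed at half the most. Time passes only in rows, so rows that do not move let the fingers close. It gives the time, the measured TCP pose, the force, the opening and the grip force at its end, in the units of the state.
- ctrl.state(): the state, without advancing time (a new reading comes with each control period).
- cams.grab_frame(name): name is "side" or "top"; returns the picture (480x640x3 uint8, red, green, blue); there is no depth.
- cams.camera_params(name): a dict with "mtx" (3x3 intrinsics, pixels), "R" (3x3) and "t" (3): a world point X has camera coordinates R X + t. Camera axes: x right, y down, z forward; pixel columns grow to the right and rows downward; lengths in mm; the calibration is good to about 2 mm. A picture is of the moment at which its call begins. camera_params takes no time and is no camera call.
- ctrl.finish_job(): hands the job in; it is judged then, once.
Trained networks look in the newest picture that a camera, given by its name, has taken for a name from the list of things; names that differ only in an ending like _2 or _b are one class to them, and where a whole thing is asked for, a point or a joint stands for the part that bears it (a point fixed in the world has none). Each returns a list of dicts, best first, with "p" (0 to 1); they miss things now and then, are a little off and sometimes report something else, mostly with a low value. They report only what shows in the picture. A call takes as long as a camera call. They do not tell look-alikes from the thing itself.
- cams.masks_of(camera, label): "region" (480x640 bool, what is visible of it) and "point" ([column, row] in pixels, amid what is visible of it).
The state is a dict: "time_s": time; "joints": joint angles; "dq": joint speeds; "joint_efforts": joint torques, N m; "ee_pos": TCP position; "tool_rot": TCP orientation; "ft_force": force on the tool from outside, world axes, zero at the start; "wrist_torque": the same for the moment, N m; "opening": finger opening in mm; "gripper_force": force on a finger pad.
Only numpy, scipy, OpenCV 4.12 (cv2) and the standard library are available. Lean on these libraries where they do the work, as an engineer would, in place of code of your own. Each camera call takes 0.05 s, during which the arm holds its last target. There are 200 camera calls.

## Task

Pick up the drop cup by its grip bar and, keeping it upright, lower it into the mouth of the wide jar until the jar's rim pushes the release tab up, so that the bottom swings open and lets the mixing ball down into that jar. Then lift the cup out and stand it upright on the bench again, clear of the jars. Do not shift the tall jar or the tumbler, and leave the wide jar standing about where it is.

Things in the scene. Friction and masses are not known exactly. Their poses are not given: they have to be found in the camera images.
- cup: Drop cup: round upright aluminium tube, 52 mm across outside, 44 inside, 60 high, open on top, closed below by a hinged steel flap on which the ball lies; 115 mm high over its grip bar, 0.15 to 0.22 kg. Origin: centre of its lower rim; z up its axis; the release tab points along -x. Stands on the bench on its lower rim.
- grip (a point): Centre of the cup's wooden grip bar, on the cup's axis 104 mm above its origin; axes as the cup's. The bar spans the open top on two uprights: 60 mm long along the cup's y, 16 thick along x, 22 high. Pinch its middle from above, fingers closing along the cup's x; 33 mm are free beneath it for the fingertips.
- tab (a point): Tip of the release tab: a flat steel strip 22 mm wide, 3 thick, level, sticking out from the cup's foot along -x to 87 mm from the axis, 4.5 mm above the cup's origin. One piece with the flap, a see-saw hinged at x = -27 mm: a rim pushing the tab up from below as the cup is lowered swings the flap down; a light spring (1 to 4 N) shuts it again.
- flap (a joint): Angle of the cup's hinged bottom, rad: 0 shut, 1.35 fully open. From about 0.7 the ball falls out freely. With the cup central in the wide jar it reaches about 0.9 when the cup's lower rim is 30 mm below the jar's rim, 1.1 at 40 mm; the open flap then hangs up to 45 mm below the cup.
- ball_center (a point): Centre of the white ceramic mixing ball, 20 mm in diameter, 18 g; starts loose inside the drop cup on its flap.
- jar: The wide jar, the target: open straight round clear glass jar, the widest of the three glasses: 100 mm across outside, 92 mm inside, 100 mm high, inner floor 6 mm above its underside, brown paint stain on the floor, 0.36 to 0.6 kg, loose on the bench. Origin: centre of its underside, z up.
- tall_jar: Bystander: tall narrow clear glass jar, 68 mm across, 125 mm high, open, brown stain on its floor. Origin: centre of its underside.
- tumbler: Bystander: low clear glass tumbler, 68 mm across its rim, 65 mm high, open, empty. Origin: centre of its underside.
Things that resemble listed ones, but are neither listed nor needed, are in the scene too. There is more than one size of the cup; the job needs the smallest.

How it is judged (in metres and radians):
On the way, in this order (a step that is already met when the one before it is completed fails the run):
1. the upright cup is held over the wide jar, bottom shut, ball still in it (horizontal distance between cup and jar below 0.03 m and angle between cup's own z axis and vertical below 0.35 rad and z of cup in the frame of jar above 0.07 m and horizontal distance between ball_center and cup below 0.03 m and z of ball_center in the frame of cup above 0.005 m and value of joint flap below 0.2 rad), for 0.05 s.
2. the tab is pressed by the jar's rim, the bottom is open and the ball has gone down into the wide jar (horizontal distance between cup and jar below 0.03 m and angle between cup's own z axis and vertical below 0.35 rad and value of joint flap above 0.3 rad and horizontal distance between ball_center and jar below 0.046 m and z of ball_center in the frame of jar between 0 and 0.05 m), for 0.05 s.
At the end, for the whole second after the job is handed in: The ball lies in the wide jar, which stands upright within 50 mm of where it was; the cup stands still and upright (10 degrees) on the bench, its bottom shut, touching none of the glasses; the tall jar and the tumbler have not been moved (horizontal distance between ball_center and jar below 0.046 m and z of ball_center in the frame of jar between 0 and 0.05 m and angle between each of cup, jar's own z axis and vertical below 0.17 rad and height (world z) of cup below 0.012 m and linear speed of cup below 0.03 m/s and horizontal distance between cup and jar above 0.07 m and value of joint flap below 0.2 rad and contact force between cup and jar below 0.2 N and contact force between cup and tall_jar below 0.2 N and contact force between cup and tumbler below 0.2 N and distance of jar from where it was at the start of the episode below 0.05 m).
It fails at once if the tall jar or the tumbler is shifted by more than 25 mm (distance of any of tall_jar, tumbler from where it was at the start of the episode above 0.025 m).
It fails at once if the cup is tipped by more than 35 degrees (angle between cup's own z axis and vertical above 0.61 rad).
It fails at once if the wide jar is tipped by more than 25 degrees (angle between jar's own z axis and vertical above 0.44 rad).
It also fails if it takes over 51 s, if anything falls off the work surface, if the arm or the gripper's body presses on something with over 40 N, if the wrist force passes 120 N, or if a joint passes its speed limit or range.

## Working session

There is one attempt and no reset: what is moved stays moved. The work goes in short steps, Python scripts to look and compute and a tool call to move; the robot and the scene stay as the last step left them, time stands still between calls to the robot, and variables do not carry over. Pictures are saved under pics/ and viewed, at most 10 in all, crops included, and the job is handed in when it is done.

Besides the shell and the picture viewer there is one more tool, called after ">>>" by a JSON object that holds its "api" and its "payload", one argument or row to a line. servo_tool: Moves the arm, as the interface text tells. Its arguments: {"type":"object","properties":{"motion":{"type":"array","items":{"type":"array"}}},"required":["motion"]}

```bash
mkdir -p pics; cat > h.py <<'E'
from plant import ctrl, cams
import numpy as np, cv2
def ray(cam,px):
    p=cams.camera_params(cam);R=np.array(p['R']);t=np.array(p['t']);K=np.array(p['mtx'])
    return -R.T@t, R.T@np.linalg.inv(K)@np.array([px[0],px[1],1.])
def onz(cam,px,z):
    c,d=ray(cam,px); return c+d*(z-c[2])/d[2]
def proj(cam,X):
    p=cams.camera_params(cam);c=np.array(p['R'])@np.array(X,float)+np.array(p['t']);q=np.array(p['mtx'])@c
    return q[:2]/q[2]
def save(cam,name):
    im=cams.grab_frame(cam); cv2.imwrite(f'pics/{name}.png',im[:,:,::-1]); return im
E
python3 - <<'E'
from h import *
np.set_printoptions(precision=1,suppress=True)
for c in('top','side'):
    save(c,c+'0')
    print(c,ray(c,(320,240)))
    for l in('cup','grip','tab','jar','tall_jar','tumbler'):
        for d in cams.masks_of(c,l)[:5]:
            ys,xs=np.where(d['region']); print(l,round(d['p'],2),d['point'],xs.min(),xs.max(),ys.min(),ys.max(),len(xs))
s=ctrl.state();print(s['time_s'],s['ee_pos'],s['tool_rot'],s['opening'])
E
```

```text
top (array([ 361. ,  -31.7, 1081.6]), array([ 0.2,  0. , -1. ]))
cup 0.83 [448.9, 267.7] 425 468 246 307 1402
cup 0.69 [534.1, 238.3] 498 570 203 278 2625
cup 0.66 [409.6, 152.1] 393 445 120 212 2652
grip 0.74 [448.1, 268.1] 425 468 246 307 1358
grip 0.74 [409.3, 149.3] 394 444 120 211 2504
grip 0.7 [530.4, 236.6] 498 571 203 279 2637
grip 0.48 [175.6, 190.0] 140 207 155 221 3325
tab 0.85 [455.8, 286.4] 433 468 255 308 514
tab 0.68 [405.7, 183.1] 394 424 141 211 869
tab 0.65 [548.6, 258.3] 513 570 224 278 793
jar 0.91 [174.8, 188.8] 140 206 156 220 3244
tall_jar 0.9 [225.0, 265.9] 202 252 244 288 1735
tumbler 0.96 [320.2, 194.0] 303 339 174 213 1140
side (array([ 338.5, -927.3,  847. ]), array([ 0.2,  0.8, -0.6]))
cup 0.85 [311.0, 330.4] 277 326 293 369 1656
cup 0.62 [406.6, 292.2] 355 426 241 318 2323
cup 0.59 [354.5, 379.7] 330 385 334 452 3765
cup 0.59 [271.2, 207.6] 256 287 178 236 1561
grip 0.95 [406.0, 293.7] 354 426 241 317 2304
grip 0.94 [308.8, 331.1] 278 326 294 368 1664
grip 0.72 [355.4, 380.2] 329 386 334 452 3835
tab 0.87 [369.8, 305.9] 354 391 299 311 389
tab 0.78 [346.8, 431.8] 329 360 407 452 767
tab 0.68 [295.1, 356.5] 277 306 345 368 314
jar 0.68 [319.9, 176.9] 301 339 154 206 1857
tall_jar 0.66 [268.2, 206.5] 256 287 179 236 1515
tumbler 0.78 [343.6, 246.7] 330 360 230 268 1035
0.7 [257.2 597.  231.4] [0.  0.2 1.  0. ] 85.44771807142733
```

View pics/top0.png

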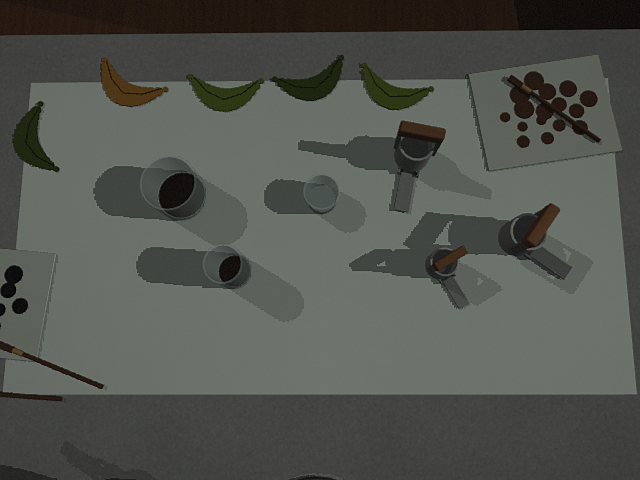

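View pics/side0.png

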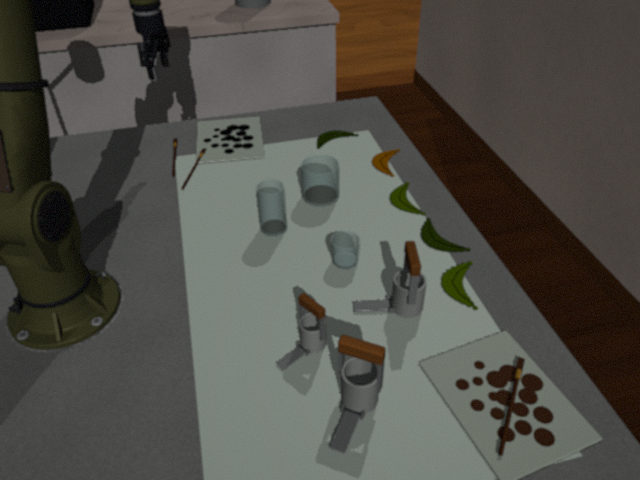

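The top view shows three cups. The smallest is at top (448,267) and side (311,330), with its tab pointing right and down in the top view. The wide jar is at top (173,188), the tall jar at (226,266) and the tumbler at (320,194). Next I'll fit silhouettes in both views.

```bash
cat >> h.py <<'E'
from scipy.optimize import minimize
def box(x0,x1,y0,y1,z0,z1): return np.array([[x,y,z] for x in(x0,x1) for y in(y0,y1) for z in(z0,z1)],float)
def cyl(r,h,r0=None):
    a=np.linspace(0,2*np.pi,40); 
    return np.vstack([np.c_[q*np.cos(a),q*np.sin(a),a*0+z] for q,z in((r0 or r,0),(r,h))])
CUP=[cyl(26,60),box(-8,8,-30,30,93,115),box(-87,-26,-11,11,3,6),box(-6,6,-30,-24,55,95),box(-6,6,24,30,55,95)]
def render(cam,parts,q):
    m=np.zeros((480*4,640*4),np.uint8)
    p=cams.camera_params(cam);R,t,K=[np.array(p[k]) for k in('R','t','mtx')]
    c,s=np.cos(q[2]),np.sin(q[2]);z=q[3] if len(q)>3 else 0
    for P in parts:
        X=P@np.array([[c,s,0],[-s,c,0],[0,0,1]])+[q[0],q[1],z]
        u=(X@R.T+t)@K.T;u=u[:,:2]/u[:,2:]
        cv2.fillConvexPoly(m,cv2.convexHull(np.round(u*4+1.5).astype(np.int32)),1)
    return cv2.resize(m*255,(640,480),interpolation=cv2.INTER_AREA)/255.
def fit(parts,masks,q0,free):
    free=list(free);q0=np.array(q0,float)
    def cost(v):
        q=q0.copy();q[free]=v*np.array([1,1,.02,1])[free];e=0
        for cam,m in masks: r=render(cam,parts,q);e+=np.abs(r-m).sum()/m.sum()
        return e
    v0=q0[free]/np.array([1,1,.02,1])[free]
    r=minimize(cost,v0,method='Nelder-Mead',options=dict(initial_simplex=np.vstack([v0]+[v0+8*e for e in np.eye(len(free))]),xatol=.1,fatol=1e-4))
    q=q0.copy();q[free]=r.x*np.array([1,1,.02,1])[free];return q,r.fun
def near(cam,label,px):
    return min(cams.masks_of(cam,label),key=lambda d:np.hypot(*(np.array(d['point'])-px)))['region'].astype(float)
E
python3 - <<'E'
from h import *
np.set_printoptions(precision=2,suppress=True)
for c in('top','side'): cams.grab_frame(c)
mt,ms=near('top','cup',(448,267)),near('side','cup',(311,330))
g=onz('top',(441,263),0); tb=onz('top',(462,303),0)
yaw=np.arctan2(*(g-tb)[1::-1]);print(g,tb,yaw)
q0=[g[0],g[1],yaw,0]
for M in([('top',mt),('side',ms)],[('top',mt)],[('side',ms)]): print('cup',fit(CUP,M,q0,(0,1,2)))
for l,pt,ps,P in(('jar',(174,189),(320,177),cyl(50,100)),('tall_jar',(225,266),(268,206),cyl(34,125)),('tumbler',(320,194),(344,247),cyl(34,65,28))):
    mt,ms=near('top',l,pt),near('side',l,ps);g=onz('top',pt,40)
    for M in([('top',mt),('side',ms)],[('top',mt)],[('side',ms)]): print(l,fit([P],M,[g[0],g[1],0,0],(0,1)))
for px in((410,150),(528,232)): print('other cups',onz('top',px,40))
s=ctrl.state();print(s['time_s'],s['tool_rot'])
E
```

```text
[ 486.01 -232.58    0.  ] [ 411.95 -268.36    0.  ] 0.45004167624258196
cup (array([ 482.47, -228.41,    0.51,    0.  ]), np.float64(0.1645055026422275))
cup (array([ 481.53, -227.46,    0.52,    0.  ]), np.float64(0.0916421196703264))
cup (array([ 482.83, -229.  ,    0.5 ,    0.  ]), np.float64(0.05864617203665386))
jar (array([618.74, 256.58,   0.  ,   0.  ]), np.float64(0.09150175844293493))
jar (array([618.05, 256.26,   0.  ,   0.  ]), np.float64(0.044193525075878023))
jar (array([620.  , 256.12,   0.  ,   0.  ]), np.float64(0.04207737148913619))
tall_jar (array([473.24, 152.69,   0.  ,   0.  ]), np.float64(0.0670805986172167))
tall_jar (array([472.98, 152.74,   0.  ,   0.  ]), np.float64(0.03001048608057369))
tall_jar (array([473.54, 151.85,   0.  ,   0.  ]), np.float64(0.0349248219467159))
tumbler (array([609.1 , -10.85,   0.  ,   0.  ]), np.float64(0.1162687172230729))
tumbler (array([608.68, -10.5 ,   0.  ,   0.  ]), np.float64(0.04138743070205564))
tumbler (array([609.37, -12.92,   0.  ,   0.  ]), np.float64(0.05688338493292054))
other cups [ 692.5  -175.52   40.  ]
other cups [ 537.02 -383.87   40.  ]
1.2 [0.   0.2  0.98 0.  ]
```

```bash
cat >> h.py <<'E'
from scipy.spatial.transform import Rotation as Ro
def plan(targets,yaw_y=None):
    """targets world TCP; prints tool-frame shifts and turn needed so that tool y has world angle yaw_y (turn first)"""
    s=ctrl.state();q=np.array(s['tool_rot']);R=Ro.from_quat(q[[1,2,3,0]]).as_matrix();p=np.array(s['ee_pos'])
    a=np.arctan2(R[1,1],R[0,1]);print('t',s['time_s'],'p',p.round(1),'ytool',round(a,4),'z',R[:,2].round(4),'op',s['opening'],'gf',s['gripper_force'],'F',np.round(s['ft_force'],1))
    if yaw_y is not None:
        th=(a-yaw_y+np.pi/2)%np.pi-np.pi/2; print('turn',th); R=R@Ro.from_euler('z',th).as_matrix()
    for t in targets: t=np.array(t,float);print('to',t,'shift',(R.T@(t-p)).round(1));p=t
E
python3 -c "
from h import *
plan([(600,200,231),(482.5,-228.5,200)],.51)"
```

```text
t 1.2 p [257.2 596.9 231.3] ytool 1.164 z [ 1.e-04 -0.e+00 -1.e+00] op 85.15526548881141 gf 0.0 F [ 0.  -0.5 -0.3]
turn 0.6539813926355502
to [600. 200. 231.] shift [-5.138e+02  1.054e+02  3.000e-01]
to [ 482.5 -228.5  200. ] shift [-316.6 -311.7   31. ]
```

>>> {"api": "servo_tool", "payload": {
  "motion": [
    [1,[0,0,0],0.1635],
    [1,[0,0,0],0.1635],
    [1,[0,0,0],0.1635],
    [1,[0,0,0],0.1635],
    [1,[-42.8,8.8,0],0],
    [1,[-42.8,8.8,0],0],
    [1,[-42.8,8.8,0],0],
    [1,[-42.8,8.8,0],0]
  ]
}}

```text
time_s: 2.2
ee_pos: [372.4, 463.6, 231.5]
tool_rot: [0.0, 0.506, 0.863, 0.0]
ft_force: [0.0, 0.7, 0.7]
opening: 85.4
gripper_force: 0.0
```

>>> {"api": "servo_tool", "payload": {
  "motion": [
    [1,[-42.8,8.8,0],0],
    [1,[-42.8,8.8,0],0],
    [1,[-42.8,8.8,0],0],
    [1,[-42.8,8.8,0],0],
    [1,[-42.8,8.8,0],0],
    [1,[-42.8,8.8,0],0],
    [1,[-42.8,8.8,0],0],
    [1,[-42.8,8.8,0],0]
  ]
}}

```text
time_s: 3.2
ee_pos: [600.9, 199.3, 231.5]
tool_rot: [0.0, 0.506, 0.863, 0.0]
ft_force: [0.7, -0.4, 0.3]
opening: 85.6
gripper_force: 0.0
```

>>> {"api": "servo_tool", "payload": {
  "motion": [
    [1,[-39.6,-39,0],0],
    [1,[-39.6,-39,0],0],
    [1,[-39.6,-39,0],0],
    [1,[-39.6,-39,0],0],
    [1,[-39.6,-39,0],0],
    [1,[-39.6,-39,0],0],
    [1,[-39.6,-39,0],0],
    [1,[-39.4,-38.7,0],0]
  ]
}}

```text
time_s: 4.2
ee_pos: [482.1, -229.8, 231.7]
tool_rot: [0.001, 0.506, 0.863, 0.0]
ft_force: [1.4, -0.7, 0.3]
opening: 85.4
gripper_force: 0.0
```

```bash
python3 -c "
from h import *
plan([(482.5,-228.5,130),(482.5,-228.5,85)],.51)"
```

```text
t 4.2 p [ 482.1 -229.8  231.7] ytool 0.5102 z [ 1.3e-03  3.0e-04 -1.0e+00] op 85.39599476480454 gf 0.0 F [ 1.4 -0.7  0.3]
turn 0.00022614420109956512
to [ 482.5 -228.5  130. ] shift [  1.    0.9 101.7]
to [ 482.5 -228.5   85. ] shift [ 0.  -0.1 45. ]
```

>>> {"api": "servo_tool", "payload": {
  "motion": [
    [1,[1,0.9,30],0],
    [1,[0,0,30],0],
    [1,[0,0,30],0],
    [1,[0,0,20],0],
    [1,[0,0,15],0],
    [1,[0,0,12],0],
    [1,[0,0,10],0],
    [1,[0,0,0],0]
  ]
}}

```text
time_s: 5.2
ee_pos: [482.6, -226.8, 83.8]
tool_rot: [-0.0, 0.506, 0.863, -0.0]
ft_force: [0.6, 0.6, 0.7]
opening: 85.2
gripper_force: 0.0
```

```bash
python3 -c "
from h import *
plan([])
a=save('side','x');b=save('top','y')
cv2.imwrite('pics/grasp.png',np.hstack([cv2.resize(a[260:400,240:380],(400,400)),cv2.resize(b[200:340,380:520],(400,400))])[:,:,::-1])"
```

```text
t 5.2 p [ 482.6 -226.8   83.8] ytool 0.51 z [-9.e-04  2.e-04 -1.e+00] op 85.20194317041303 gf 0.0 F [0.6 0.6 0.7]
```

View pics/grasp.png

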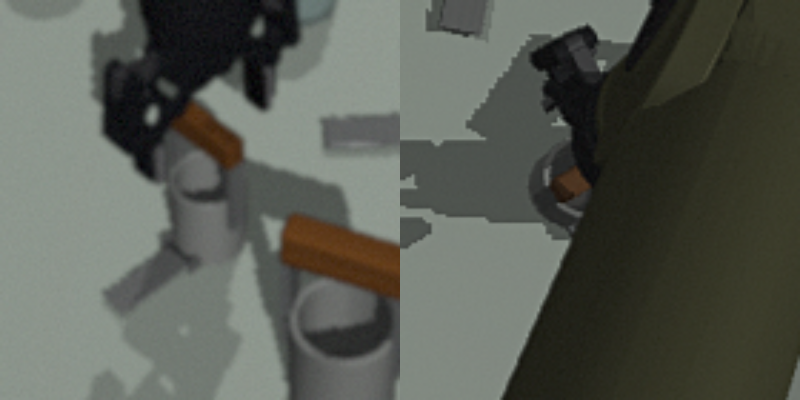

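The two fingers straddle the bar of the smallest cup, one on each side at crop (130,110) and (255,80). The cup is undisturbed, so I'll close.

>>> {"api": "servo_tool", "payload": {
  "motion": [
    [0,[0,0,0],0],
    [0,[0,0,0],0],
    [0,[0,0,0],0],
    [0,[0,0,0],0],
    [0,[0,0,0],0],
    [0,[0,0,0],0],
    [0,[0,0,0],0],
    [0,[0,0,0],0]
  ]
}}

```text
time_s: 6.3
ee_pos: [483.0, -227.0, 84.5]
tool_rot: [0.0, 0.506, 0.863, 0.0]
ft_force: [-1.4, 0.6, 4.0]
opening: 14.9
gripper_force: 58.9
```

>>> {"api": "servo_tool", "payload": {
  "motion": [
    [0,[0,0,-5],0],
    [0,[0,0,-10],0],
    [0,[0,0,-20],0],
    [0,[0,0,-25],0],
    [0,[0,0,-30],0],
    [0,[0,0,-30],0],
    [0,[0,0,-25],0],
    [0,[0,0,-15],0]
  ]
}}

```text
time_s: 7.3
ee_pos: [483.3, -227.1, 245.9]
tool_rot: [0.001, 0.506, 0.863, 0.0]
ft_force: [-0.6, 0.4, -2.4]
opening: 15.3
gripper_force: 58.6
```

```bash
python3 -c "
from h import *
np.set_printoptions(precision=2,suppress=True)
plan([])
save('side','lift')
for d in cams.masks_of('side','cup')[:4]:
    m=d['region'].astype(float);p=d['point'];print(d['p'],p,m.sum())
s=ctrl.state()['ee_pos']
m=near('side','cup',proj('side',[s[0],s[1],s[2]-50]))
print(fit(CUP,[('side',m)],[s[0],s[1],.51,s[2]-85],(0,1,3)))"
```

```text
t 7.3 p [ 483.3 -227.1  245.9] ytool 0.5099 z [ 0. -0. -1.] op 15.271202090730172 gf 58.62036466598511 F [-0.6  0.4 -2.4]
0.89 [307.5, 271.7] 1792.0
0.67 [408.6, 293.2] 2308.0
0.56 [354.9, 381.2] 3717.0
(array([ 488.03, -206.42,    0.51,  139.88]), np.float64(0.2503610819327731))
```

View pics/lift.png

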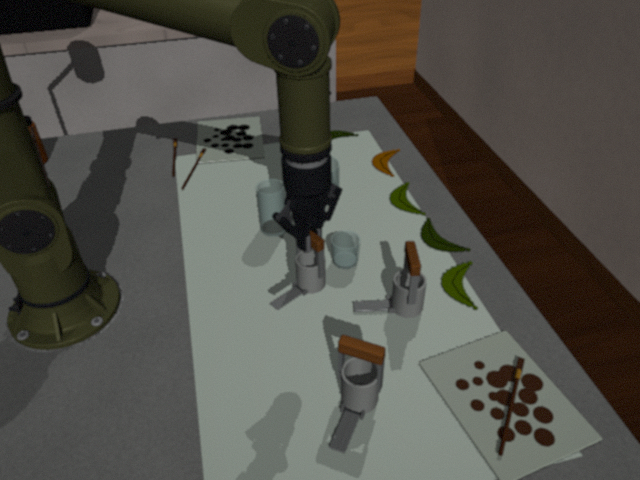

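The cup hangs upright in the gripper at (310,270), tab level at (288,298). Next I carry it to the jar.

>>> {"api": "servo_tool", "payload": {
  "motion": [
    [0,[8,8,0],0],
    [0,[16,16,0],0],
    [0,[24,24,0],0],
    [0,[28,28,0],0],
    [0,[28,28,0],0],
    [0,[28,28,0],0],
    [0,[28,28,0],0],
    [0,[28,28,0],0]
  ]
}}

```text
time_s: 8.45
ee_pos: [554.7, 31.3, 242.9]
tool_rot: [-0.001, 0.506, 0.863, -0.001]
ft_force: [0.9, -0.1, -2.7]
opening: 14.8
gripper_force: 58.6
```

>>> {"api": "servo_tool", "payload": {
  "motion": [
    [0,[28,28,0],0],
    [0,[28,28,0],0],
    [0,[28,28,0],0],
    [0,[28,28,0],0],
    [0,[24,24,0],0],
    [0,[18,18,0],0],
    [0,[10,10,0],0],
    [0,[0,0,0],0]
  ]
}}

```text
time_s: 9.45
ee_pos: [617.5, 253.3, 243.0]
tool_rot: [-0.001, 0.505, 0.863, -0.001]
ft_force: [-0.5, -1.0, -1.4]
opening: 15.4
gripper_force: 58.7
```

```bash
python3 -c "
from h import *
np.set_printoptions(precision=2,suppress=True)
plan([(619.5,258,246)],.51)
save('side','over');
s=ctrl.state()['ee_pos']
m=near('side','jar',(320,177));print(fit([cyl(50,100)],[('side',m)],[619,256.5,0,0],(0,1)),m.sum())
m=near('side','cup',proj('side',[s[0],s[1],s[2]-50]));print(fit(CUP,[('side',m)],[s[0],s[1],.51,s[2]-85],(0,1)))"
```

```text
t 9.45 p [617.5 253.3 243. ] ytool 0.5119 z [-0. -0. -1.] op 15.41250772898493 gf 58.65586996078491 F [-0.5 -1.  -1.4]
turn 0.0019389183945761612
to [619.5 258.  246. ] shift [ 3.1  4.  -3. ]
(array([619.39, 256.76,   0.  ,   0.  ]), np.float64(0.04730084278386395)) 1831.0
(array([617.77, 250.78,   0.51, 158.53]), np.float64(0.25803758678964833))
```

View pics/over.png

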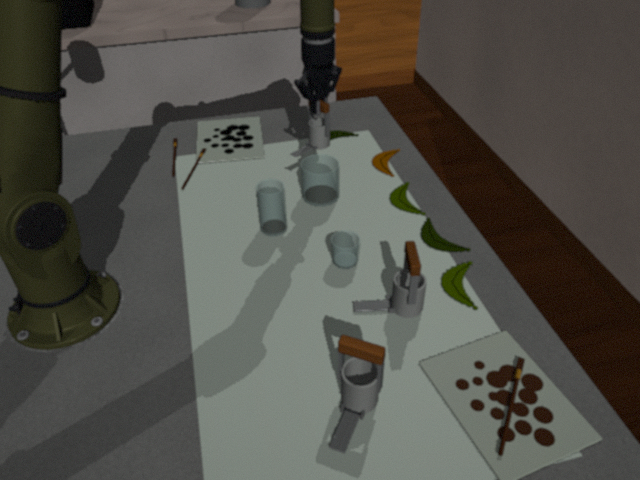

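The cup is centred above the wide jar: cup at (318,130), jar at (320,178). Lowering it now.

>>> {"api": "servo_tool", "payload": {
  "motion": [
    [0,[3,4,0],0],
    [0,[0,0,15],0],
    [0,[0,0,20],0],
    [0,[0,0,10],0],
    [0,[0,0,8],0],
    [0,[0,0,8],0],
    [0,[0,0,8],0],
    [0,[0,0,7],0]
  ]
}}

```text
time_s: 10.6
ee_pos: [620.6, 256.9, 168.5]
tool_rot: [0.0, 0.506, 0.863, 0.0]
ft_force: [-0.2, 0.2, 0.6]
opening: 14.6
gripper_force: 59.1
```

>>> {"api": "servo_tool", "payload": {
  "motion": [
    [0,[0,0,7],0],
    [0,[0,0,7],0],
    [0,[0,0,5],0],
    [0,[0,0,0],0],
    [0,[0,0,0],0],
    [0,[0,0,0],0],
    [0,[0,0,0],0],
    [0,[0,0,0],0]
  ]
}}

```text
time_s: 11.6
ee_pos: [620.4, 256.8, 149.5]
tool_rot: [0.0, 0.506, 0.863, 0.0]
ft_force: [2.4, 2.2, -2.4]
opening: 15.4
gripper_force: 58.7
```

```bash
python3 -c "
from h import *
plan([(619.5,258,149)],.51)
a=save('side','x');b=save('top','y')
cv2.imwrite('pics/in.png',np.hstack([cv2.resize(a[110:230,250:370],(400,400)),cv2.resize(b[120:260,110:250],(400,400))])[:,:,::-1])"
```

```text
t 11.6 p [620.4 256.8 149.5] ytool 0.51 z [ 3.e-04  2.e-04 -1.e+00] op 15.401265726972472 gf 58.70203971862793 F [ 2.4  2.2 -2.4]
turn 4.850103583908805e-05
to [619.5 258.  149. ] shift [ 1.5 -0.2  0.5]
```

View pics/in.png

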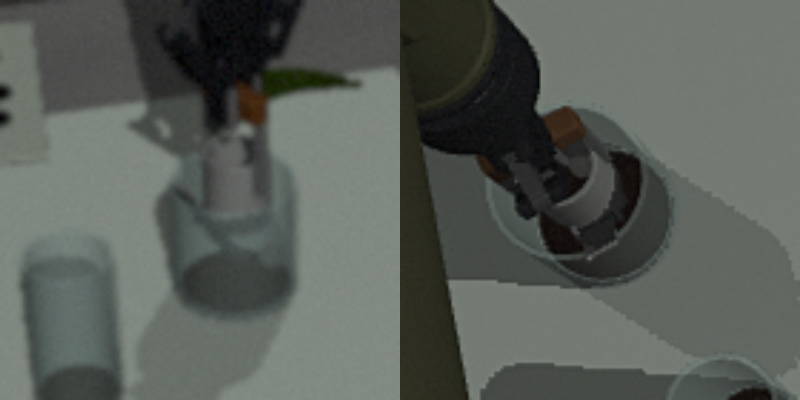

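The cup sits in the jar with its tab bent up against the rim, at side (185,190) and top (600,240). The ball isn't identified yet, so I'll lower a little more and check.

>>> {"api": "servo_tool", "payload": {
  "motion": [
    [0,[0,0,3],0],
    [0,[0,0,3],0],
    [0,[0,0,0],0],
    [0,[0,0,0],0],
    [0,[0,0,0],0]
  ]
}}

```text
time_s: 12.32
ee_pos: [620.4, 256.8, 143.3]
tool_rot: [0.0, 0.506, 0.863, 0.0]
ft_force: [2.3, 0.6, -1.1]
opening: 15.3
gripper_force: 58.7
```

```bash
python3 -c "
from h import *
plan([])
a=save('side','side_in');b=save('top','top_in')
for c in('side','top'):
  for d in cams.masks_of(c,'ball_center')[:4]: print(c,d['p'],d['point'],d['region'].sum(),onz(c,d['point'],16))
print(proj('side',(619,256,16)),proj('top',(619,256,16)))
cv2.imwrite('pics/in2.png',np.hstack([cv2.resize(a[140:220,280:360],(400,400),interpolation=cv2.INTER_CUBIC),cv2.resize(b[145:230,130:215],(400,400),interpolation=cv2.INTER_CUBIC)])[:,:,::-1])"
```

```text
t 12.325 p [620.4 256.8 143.3] ytool 0.51 z [ 3.e-04  1.e-04 -1.e+00] op 15.327074223114575 gf 58.70475232601166 F [ 2.3  0.6 -1.1]
top 0.47 [173.9, 180.0] 35 [644.13468024 269.07234453  16.        ]
[320.52126073 190.4950469 ] [180.2328598  192.88608121]
```

View pics/in2.png

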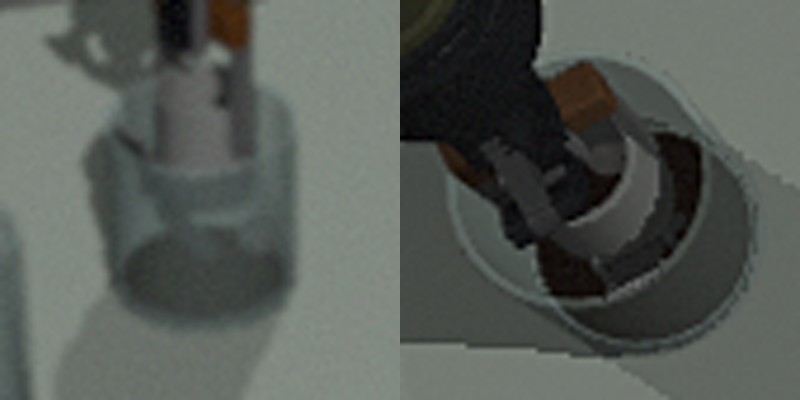

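The stain shows through the cup, so the flap is open. There is a faint pale blob in the side view at (245,240), under the cup. I'll lift and check for the ball.

>>> {"api": "servo_tool", "payload": {
  "motion": [
    [0,[0,0,-6],0],
    [0,[0,0,-8],0],
    [0,[0,0,-8],0],
    [0,[0,0,-10],0],
    [0,[0,0,-15],0],
    [0,[0,0,-20],0],
    [0,[0,0,-20],0],
    [0,[0,0,-16],0]
  ]
}}

```text
time_s: 13.52
ee_pos: [620.5, 256.7, 248.3]
tool_rot: [0.0, 0.506, 0.863, 0.001]
ft_force: [0.6, -0.7, -2.8]
opening: 15.0
gripper_force: 58.7
```

```bash
python3 -c "
from h import *
np.set_printoptions(precision=2,suppress=True)
plan([])
a=save('side','side_out');b=save('top','top_out')
for c in('side','top'):
  for d in cams.masks_of(c,'ball_center')[:4]: print(c,d['p'],d['point'],d['region'].sum(),onz(c,d['point'],16))
  m=near(c,'jar',proj(c,(619,256,50)));print(fit([cyl(50,100)],[(c,m)],[619,256.5,0,0],(0,1)),m.sum())
cv2.imwrite('pics/out.png',np.hstack([cv2.resize(a[130:220,275:365],(400,400),interpolation=cv2.INTER_CUBIC),cv2.resize(b[145:230,130:215],(400,400),interpolation=cv2.INTER_CUBIC)])[:,:,::-1])"
```

```text
t 13.525 p [620.5 256.7 248.3] ytool 0.51 z [ 0.  0. -1.] op 14.987460815074545 gf 58.7394905090332 F [ 0.6 -0.7 -2.8]
(array([618.59, 255.66,   0.  ,   0.  ]), np.float64(0.03306050086520802)) 1847.0
(array([617.11, 255.49,   0.  ,   0.  ]), np.float64(0.6202273319194851)) 2108.0
```

View pics/out.png

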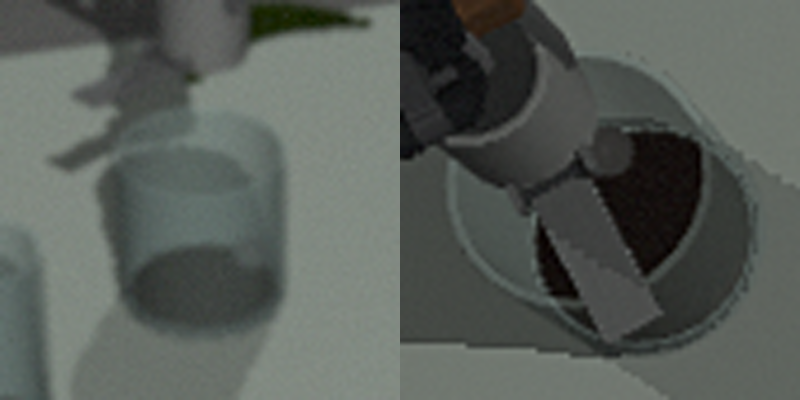

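The ball lies in the jar, at top (607,150) and side (245,255). The flap is shut and the jar hasn't moved. I'll carry the cup back to its old spot.

>>> {"api": "servo_tool", "payload": {
  "motion": [
    [0,[-8,-8,0],0],
    [0,[-16,-16,0],0],
    [0,[-24,-24,0],0],
    [0,[-28,-28,0],0],
    [0,[-28,-28,0],0],
    [0,[-28,-28,0],0],
    [0,[-28,-28,0],0],
    [0,[-28,-28,0],0]
  ]
}}

```text
time_s: 14.82
ee_pos: [546.8, -1.3, 246.0]
tool_rot: [-0.0, 0.506, 0.862, -0.0]
ft_force: [-0.4, 0.6, -1.6]
opening: 15.0
gripper_force: 58.7
```

>>> {"api": "servo_tool", "payload": {
  "motion": [
    [0,[-28,-28,0],0],
    [0,[-28,-28,0],0],
    [0,[-28,-28,0],0],
    [0,[-28,-28,0],0],
    [0,[-24,-24,0],0],
    [0,[-18,-18,0],0],
    [0,[-13,-14,0],0],
    [0,[0,0,0],0]
  ]
}}

```text
time_s: 15.82
ee_pos: [481.3, -229.0, 246.1]
tool_rot: [-0.0, 0.508, 0.861, -0.0]
ft_force: [0.3, 1.0, -2.0]
opening: 15.2
gripper_force: 58.7
```

>>> {"api": "servo_tool", "payload": {
  "motion": [
    [0,[0,0,20],0],
    [0,[0,0,30],0],
    [0,[0,0,30],0],
    [0,[0,0,30],0],
    [0,[0,0,20],0],
    [0,[0,0,12],0],
    [0,[0,0,8],0],
    [0,[0,0,0],0]
  ]
}}

```text
time_s: 16.82
ee_pos: [482.9, -226.6, 96.2]
tool_rot: [-0.0, 0.506, 0.863, 0.0]
ft_force: [0.3, 0.1, -1.8]
opening: 15.5
gripper_force: 58.7
```

>>> {"api": "servo_tool", "payload": {
  "motion": [
    [0,[0,0,5],0],
    [0,[0,0,3],0],
    [0,[0,0,2],0],
    [0,[0,0,1],0],
    [0,[0,0,0],0]
  ]
}}

```text
time_s: 17.45
ee_pos: [482.9, -226.9, 85.3]
tool_rot: [-0.0, 0.506, 0.863, 0.0]
ft_force: [0.3, 1.6, -3.0]
opening: 15.2
gripper_force: 58.7
```

>>> {"api": "servo_tool", "payload": {
  "motion": [
    [0,[0,0,0.7],0],
    [0,[0,0,0.5],0],
    [0,[0,0,0],0]
  ]
}}

```text
time_s: 17.82
ee_pos: [483.1, -227.0, 84.5]
tool_rot: [0.0, 0.506, 0.863, 0.0]
ft_force: [-1.1, 0.2, 2.6]
opening: 15.1
gripper_force: 59.3
```

Bench contact: the force went from -3 to +2.6 N. I'll release, then rise.

>>> {"api": "servo_tool", "payload": {
  "motion": [
    [1,[0,0,0],0],
    [1,[0,0,0],0],
    [1,[0,0,0],0],
    [1,[0,0,0],0],
    [1,[0,0,0],0],
    [1,[0,0,0],0],
    [1,[0,0,0],0],
    [1,[0,0,0],0]
  ]
}}

```text
time_s: 18.82
ee_pos: [482.9, -226.9, 84.1]
tool_rot: [0.0, 0.506, 0.863, 0.0]
ft_force: [0.9, 0.1, 0.5]
opening: 85.7
gripper_force: 0.0
```

>>> {"api": "servo_tool", "payload": {
  "motion": [
    [1,[0,0,-10],0],
    [1,[0,0,-20],0],
    [1,[0,0,-30],0],
    [1,[0,0,-30],0],
    [1,[0,0,-30],0],
    [1,[0,0,-30],0],
    [1,[0,0,0],0],
    [1,[0,0,0],0]
  ]
}}

```text
time_s: 19.82
ee_pos: [482.7, -226.8, 233.9]
tool_rot: [-0.0, 0.506, 0.863, 0.0]
ft_force: [-0.0, -0.3, -0.7]
opening: 85.0
gripper_force: 0.0
```

```bash
python3 -c "
from h import *
np.set_printoptions(precision=2,suppress=True)
plan([])
save('side','end')
m=near('side','cup',(311,330));print(fit(CUP,[('side',m)],[482,-228,.51,0],(0,1,2)))
for l,q,P in(('jar',(619,256),cyl(50,100)),('tall_jar',(473,152),cyl(34,125)),('tumbler',(609,-11),cyl(34,65,28))):
  m=near('side',l,proj('side',q+(50,)));print(l,fit([P],[('side',m)],q+(0,0),(0,1)))"
```

```text
t 19.825 p [ 482.7 -226.8  233.9] ytool 0.51 z [-0.  0. -1.] op 85.04334210031865 gf 0.0 F [-0.  -0.3 -0.7]
(array([ 482.97, -229.41,    0.49,    0.  ]), np.float64(0.07771075235073283))
jar (array([642.32, 264.47,   0.  ,   0.  ]), np.float64(8.229950019223375))
tall_jar (array([472.44, 155.25,   0.  ,   0.  ]), np.float64(0.49642531127907397))
tumbler (array([609.71, -13.01,   0.  ,   0.  ]), np.float64(0.051975836393922975))
```

View pics/end.png

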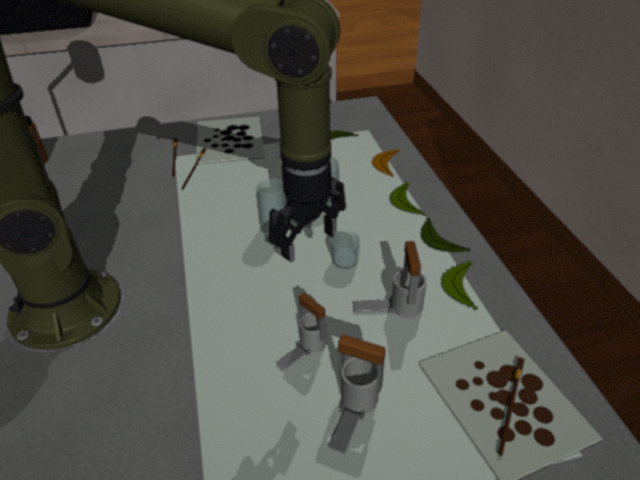

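The cup stands upright at (311,330), its original place. The jar is only hidden behind the arm, and it was fine after the lift. I'll hand the job in.

```bash
python3 -c "
from plant import ctrl
print(ctrl.finish_job())"
```

```text
the job is handed in; nothing more can be done
None
```

The job is handed in (no verdict was returned): the ball is in the wide jar, which was still in place when the cup came out, and the empty cup stands upright on the bench where it started, with the tall jar and tumbler untouched as far as the pictures show.

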